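# Clear the tamper and unlock the cash box

### The job

The tamper was left standing on the lock of the cash box: first stand it upright on its rubber mat, setting it down rather than dropping it. Then take the key out of the wooden key block, push it fully home in the lock in the cash box's lid, turn it clockwise (seen from above) as far as it goes to unlock the box, and leave the key in the lock. Leave the milk jug, the cup and the portafilter where they are.

Things in the scene. Friction and masses are not known exactly. Their poses are not given: they have to be found in the camera images.
- cash_box: Grey steel cash box, fixed, 200 (own x) x 160 (own y) x 90 mm high, flat top at 90 mm. Origin: centre of its underside. The lock is in the lid on its centre line, 30 mm from the centre towards own -x; a flat steel strip handle (no obstacle) lies on the lid on the +x side.
- keyhole (a point): Centre of the key slot's mouth, level with the lid (90 mm up), on the lock's vertical axis. The lock is a round steel plug, 35 mm in diameter, flush with the lid; its slot is 13 mm long (this point's x), 6.5 mm wide (y), 30 mm deep, with a 1.5 mm chamfer; black lines continue the slot to the plug's rim. z is up; the point turns with the lock.
- lock (a joint): Angle of the lock plug, rad: 0 is locked, grows as it is turned clockwise seen from above, stop at 1.25 (about 72 degrees, unlocked). It starts between 0 and 0.2 and stays where it is left (friction about 0.08 N m).
- tamper: Coffee tamper, about 0.35 kg: round steel base 58 mm in diameter and 20 mm high, thin neck, wooden knob handle 36 mm in diameter between 57 and 83 mm above the underside, top at 94 mm. Origin: centre of its underside; z up along the handle. It starts standing on the cash box lid, over the lock.
- tamp_mat: Black rubber mat, square 150 x 150 mm, 6 mm thick, fixed flat on the counter. Origin: centre of its underside.
- key_block: Wooden block, fixed, 70 (own x) x 60 (own y) x 42 mm high, with a slot 12.5 x 6.5 mm, 30 mm deep, in the middle of its top, in which the key stands. Origin: centre of its underside.
- key: Upright key, 30 g, 66 mm long: steel blade 10 mm wide (own x), 4.5 mm thick (y), from tip to 26 mm; shoulder 18 x 10 mm from 26 to 38 mm; round flat black bow 32 mm wide (x), 10 mm thick (y), centred 50 mm above the tip. Origin: centre of the tip; z up along the key. Fits the lock both ways round. Fully home, the shoulder rests on the lock, the tip 26 mm below the keyhole point.
- milk_jug: Steel milk jug with a handle, 80 mm wide, 95 mm high; bystander. Origin: centre of its underside.
- espresso_cup: White cup, 64 mm wide, 58 mm high; bystander. Origin: centre of its underside.
- portafilter: Portafilter, steel basket 68 mm wide and 30 mm high with a black handle that reaches 165 mm along own -y; bystander. Origin: centre of the basket's underside.
Not all that is in view belongs to the job. There is more than one size of the tamp_mat; the one meant has the size given above.

How it is judged:
By the outcome, as a careful person would: the job done as asked, in the order asked, and still so for the second after the job is handed in, with the robot touching nothing.
It also fails if it takes over 72 s, if anything falls off the work surface, if the arm or the gripper's body presses on something with over 40 N, if the wrist force passes 120 N, or if a joint passes its speed limit or range.

### The arm

A 7-joint arm with a two-finger parallel gripper is mounted at the origin on the work surface. World frame = base frame: x ahead of the robot, y to its left, z up, the work surface at z = 0. Lengths are in m, angles in rad, forces in N, time in s.
With the tool pointing down it reaches from about 0.425 to 1.025 m from the base axis. Payload 9.4 kg.
Tool frame: the origin (TCP) lies between the finger pads; the fingertips stand robot.finger_overhang ahead of it and the grasp point (between the pads) lies 3 mm ahead of it (robot.finger_overhang is the distance from the TCP to the fingertips, in m); y points along the fingers, z is the direction in which the jaws open and shut, and the axes are right-handed (so a half turn about y gives the same grasp; the last joint's range is limited). The gripper opens to 93 mm and grips with 3 to 60 N. Pads are 15 mm wide; open, the fingers measure 128 mm over their backs; the gripper's body (75 mm by 188 mm) begins 65 mm behind the grasp point.
Start: joints at [1.094, 0.599, -0.003, 1.599, 0.002, 0.943, -0.08], TCP at [0.282, -0.668, 0.241] pointing down, gripper open.
Joint ranges: [-2.57, 2.57], [-0.35, 1.97], [-1.29, 1.29], [0.11, 2.56], [-1.05, 4.19], [0.11, 1.86], [-2.63, 2.63]. Speed limits (rad/s): [2.22, 2.22, 3.01, 3.01, 3.14, 3.14, 3.14].

### API

Orientations are given as a rotation vector (axis times angle).
In Python, from bench import state, optics, job, robot gives the robot as it stands.
- The arm moves only by the tool drive_tool, never from a script. Its argument "series" is a list of rows, each a list of 7 numbers: the shift along the tool's x, y, z in mm, then the turn, a rotation vector about the tool's x, y, z in rad, then the closure in counts, from 0 (fully open) to 255 (shut). A call has 1 to 20 rows; each row shifts and turns the commanded pose from where the row before left it, along the tool's axes as they then stand; what a row does not reach is not made up. A row lasts 1/12 s, in which the tool goes at most 41.7 mm and 7.16 degrees, less where a joint would pass 70% of its speed; a pose out of reach is approached as far as the arm can. A call is refused whole if a number of a shift passes 41.7 or a number of a turn 0.125, either way. A call with a gripper value outside its range is refused whole. The fingers move at their own pace and stop on an object; "newtons" is the grip in N (left out, the last holds). Time passes only in rows, so rows that do not move let the fingers close. It gives the time, the measured TCP pose, the force and the opening at its end, in the units of the state.
- state(): the state, without advancing time (a new reading comes with each control period).
- optics.camera(name): name is "side" or "top" or "wrist"; returns a dict with "image" (400x640x3 uint8, red, green, blue), "intrinsics" (3x3 intrinsics, pixels), "R" (3x3) and "t" (3): a world point X has camera coordinates R X + t; the wrist camera has in their place "tool_from_camera" (4x4, takes a point from camera to tool coordinates, whose origin is the TCP and whose axes are the tool frame's). Camera axes: x right, y down, z forward; pixel columns grow to the right and rows downward; lengths in m; the calibration is good to about 2 mm. A picture is of the moment at which its call begins: read the wrist's pose just before it. There is no depth.
- job.job_done(): hands the job in, once; it reports no verdict.
The state is a dict: "time_s": time; "joints": joint angles; "dq": joint speeds; "effort": joint torques, N m; "tool_pos": TCP position; "ee_rot": TCP orientation; "wrist_force": force on the tool from outside, world axes, zero at the start; "wrist_torque": the same for the moment, N m; "opening": finger opening in m.
Only numpy, scipy, OpenCV 4.12 (cv2) and the standard library are available. Lean on these libraries where they do the work, as an engineer would, in place of code of your own. Each camera call takes 0.05 s, during which the arm holds its last target. There are 200 camera calls.

## Working session

There is one attempt and no reset: what is moved stays moved. The work goes in short steps, Python scripts to look and compute and a tool call to move; the robot and the scene stay as the last step left them, time stands still between calls to the robot, and variables do not carry over. Pictures are saved under pics/ and viewed, about 8 in all and at most 12, crops included, and the job is handed in when it is done.

Besides the shell and the picture viewer there is one more tool, called after "Emit:" as name(argument=value, ...), one argument or row to a line, values as JSON. drive_tool: Moves the arm, as the interface text tells. Its arguments: {"type":"object","properties":{"series":{"type":"array"},"newtons":{"type":"number"}},"required":["series"]}

```bash
mkdir -p pics; ls
python3 - <<'E'
from bench import state, optics, job, robot
import cv2,numpy as np
s=state();print({k:np.round(v,3) for k,v in s.items()}, robot.finger_overhang)
for n in("top","side","wrist"):
    c=optics.camera(n);cv2.imwrite(f"pics/{n}0.png",c["image"][:,:,::-1])
    print(n,{k:np.round(v,4).tolist() for k,v in c.items() if k!="image"})
E
```

```text
pics
{'time_s': np.float64(0.0), 'joints': array([ 1.094,  0.6  , -0.003,  1.6  ,  0.002,  0.943, -0.08 ]), 'dq': array([-0.001, -0.   ,  0.001,  0.001,  0.   ,  0.001, -0.001]), 'effort': array([ 1.0000e-03, -7.6505e+01,  1.4980e+00, -2.5234e+01, -5.2000e-02,
        1.7000e-02,  0.0000e+00]), 'tool_pos': array([ 0.282, -0.667,  0.24 ]), 'ee_rot': array([-0.406,  2.003, -2.   ]), 'wrist_force': array([-0.25 ,  0.491, -0.058]), 'wrist_torque': array([-0.035, -0.006,  0.025]), 'opening': np.float64(0.093)} 0.022
top {'intrinsics': [[449.1148, 0.0, 322.2426], [0.0, 449.1148, 201.3864], [0.0, 0.0, 1.0]], 'R': [[0.0178, -0.9998, -0.0066], [-0.9975, -0.0173, -0.0683], [0.0682, 0.0078, -0.9976]], 't': [0.0643, 0.5514, 1.1694]}
side {'intrinsics': [[443.426, 0.0, 323.0534], [0.0, 443.426, 197.1638], [0.0, 0.0, 1.0]], 'R': [[-0.7281, -0.6854, 0.0013], [-0.5298, 0.5615, -0.6356], [0.4349, -0.4635, -0.772]], 't': [0.4445, 0.3163, 1.2077]}
wrist {'intrinsics': [[333.1783, 0.0, 328.6687], [0.0, 333.1783, 199.1166], [0.0, 0.0, 1.0]], 'tool_from_camera': [[0.0002, 0.9549, 0.2969, -0.0843], [-0.0011, -0.2969, 0.9549, -0.144], [1.0, -0.0006, 0.001, 0.0013], [0.0, 0.0, 0.0, 1.0]]}
```

View pics/top0.png

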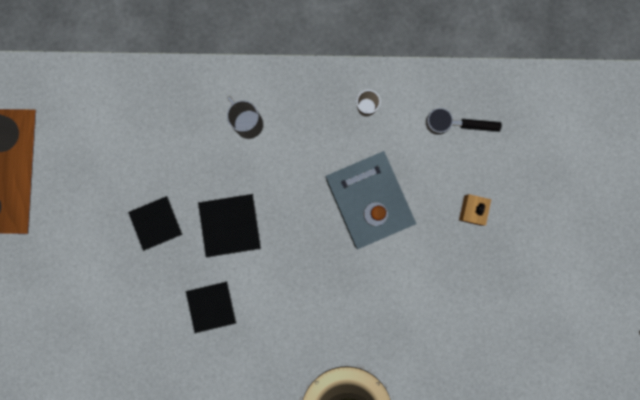

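View pics/side0.png

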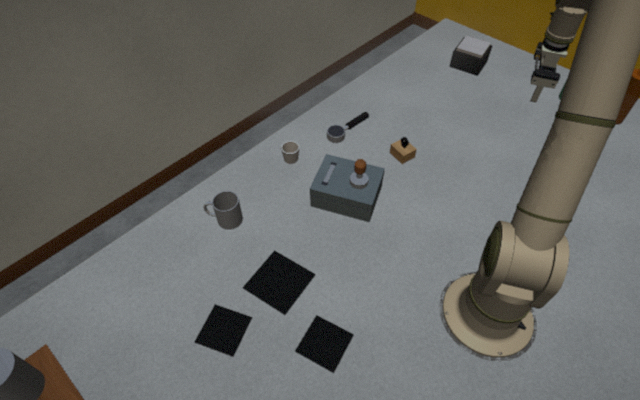

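The top view shows three black mats at px (155,222), (230,225) and (211,307). The cash box is at (370,200) with the tamper on it at (377,213), and the key block is at (476,210). I'll measure the mats next and take an enlarged crop.

```bash
cat > h.py <<'E'
import numpy as np, cv2
from scipy.spatial.transform import Rotation as Ro
from bench import state, optics, job, robot
def pose():
    s=state();return Ro.from_rotvec(s["ee_rot"]).as_matrix(),np.array(s["tool_pos"])
def cam(n):
    R,p=pose();c=optics.camera(n)
    if n=="wrist":
        T=np.array(c["tool_from_camera"]);A=R@T[:3,:3];o=R@T[:3,3]+p
    else:
        A=np.array(c["R"]).T;o=-A@np.array(c["t"])
    return c["image"],np.array(c["intrinsics"]),A,o
def toplane(uv,z,K,A,o):
    d=np.c_[np.atleast_2d(uv).astype(float),np.ones(len(np.atleast_2d(uv)))]@np.linalg.inv(K).T@A.T
    return o+d*((z-o[2])/d[:,2])[:,None]
def proj(X,K,A,o):
    q=(np.atleast_2d(X)-o)@A@K.T;return q[:,:2]/q[:,2:]
E
python3 - <<'E'
from h import *
im,K,A,o=cam("top")
g=im.max(2)
print("tool",np.round(pose()[0],3).tolist())
n,l,st,ce=cv2.connectedComponentsWithStats(((g<40)).astype(np.uint8))
for i in range(1,n):
    if st[i,4]>600 and st[i,4]<6000:
        c=cv2.findContours((l==i).astype(np.uint8),0,1)[0][0][:,0]
        w=toplane(c,.006,K,A,o)[:,:2]
        r=cv2.minAreaRect((w*1000).astype(np.float32));print("dark",ce[i].round(),r, "area-size",(st[i,4]**.5)*np.linalg.norm(toplane([[200,200]],.006,K,A,o)-toplane([[201,200]],.006,K,A,o)))
hsv=cv2.cvtColor(im,cv2.COLOR_RGB2HSV)
b=((hsv[...,1]>70)&(hsv[...,0]>85)&(hsv[...,0]<110)).astype(np.uint8)
c=im[130:260,310:500].copy();c=cv2.resize(c,None,fx=4,fy=4,interpolation=cv2.INTER_CUBIC)
cv2.imwrite("pics/crop1.png",c[:,:,::-1])
print(toplane([[378,213]],.184,K,A,o),toplane([[480,209]],.074,K,A,o), im[200,360],im[150,300])
E
```

```text
tool [[-0.921, -0.0, 0.389], [-0.389, 0.001, -0.921], [0.0, -1.0, -0.001]]
dark [229. 225.] ((483.696533203125, 322.3569030761719), (142.8846893310547, 142.58787536621094), 10.084431648254395) area-size 0.14342075617930214
dark [155. 223.] ((485.8689270019531, 521.1596069335938), (106.74617004394531, 106.85627746582031), 23.687461853027344) area-size 0.10715409657684219
dark [210. 307.] ((267.32672119140625, 364.3526611328125), (107.10601043701172, 106.7474365234375), 14.487285614013672) area-size 0.10941863468704992
[[ 0.51467674 -0.05443813  0.184     ]] [[ 0.53412322 -0.32343997  0.074     ]] [ 81  96 104] [149 156 158]
```

View pics/crop1.png

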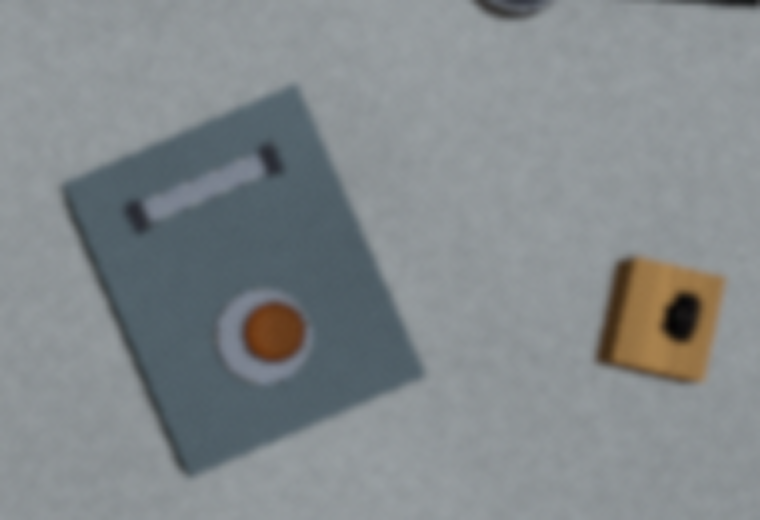

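The mat at (230,225) measures about 144 mm, and the other two about 108 mm. It's the 150 mm mat, centred near (0.484, 0.322). Next I'll move over the tamper.

Emit:
drive_tool(
  series=[
    [-28.3,0,-29.6,0,0,0,0],
    [-28.3,0,-29.6,0,0,0,0],
    [-28.3,0,-29.6,0,0,0,0],
    [-28.3,0,-29.6,0,0,0,0],
    [-28.3,0,-29.6,0,0,0,0],
    [-28.3,0,-29.6,0,0,0,0],
    [-28.3,0,-29.6,0,0,0,0],
    [-28.3,0,-29.6,0,0,0,0],
    [-28.3,0,-29.6,0,0,0,0],
    [-28.3,0,-29.6,0,0,0,0],
    [-28.3,0,-29.6,0,0,0,0],
    [-28.3,0,-29.6,0,0,0,0],
    [-28.3,0,-29.6,0,0,0,0],
    [-28.3,0,-29.6,0,0,0,0],
    [-28.3,0,-29.6,0,0,0,0],
    [-28.3,0,-29.6,0,0,0,0],
    [0,0,0,0,0,0,0],
    [0,0,0,0,0,0,0],
  ],
)

```text
time_s: 1.7
tool_pos: [0.5156, -0.0526, 0.2405]
ee_rot: [-0.41, 1.999, -1.998]
wrist_force: [-0.1, -0.2, 0.1]
opening: 0.0927
```

Run:
```python
from h import *
print(state()["joints"].round(3),pose())
im,K,A,o=cam("wrist");cv2.imwrite("pics/w1.png",im[:,:,::-1])
P=proj([[.515,-.054,.16],[.515,-.054,.184]],K,A,o);print(P)
h=cv2.cvtColor(im,cv2.COLOR_RGB2HSV);m=((h[...,0]<20)&(h[...,1]>120)&(h[...,2]>60)).astype(np.uint8)
n,l,st,ce=cv2.connectedComponentsWithStats(m)
for i in range(1,n):
    if st[i,4]>300:print(st[i],ce[i],toplane(ce[i],.163,K,A,o))
```

```text
[ 0.059  0.355 -0.088  2.065  0.045  0.723 -1.223] (array([[-9.19048641e-01,  5.11647039e-05,  3.94144127e-01],
       [-3.94144034e-01,  5.80161793e-04, -9.19048499e-01],
       [-2.75690208e-04, -9.99999830e-01, -5.13030644e-04]]), array([ 0.51559258, -0.05263894,  0.24047608]))
[[327.93492314 219.78781242]
 [327.88042886 232.91581738]]
[ 313  193   50   57 2180] [336.53577982 222.41009174] [[ 0.51662777 -0.05996553  0.163     ]]
[ 502  209   60   55 1364] [530.68108504 235.47434018] [[ 0.56249202 -0.19265483  0.163     ]]
[113 305  37  35 350] [129.28857143 320.00857143] [[0.37755962 0.05664036 0.163     ]]
[507 304  39  67 718] [529.27855153 337.52089136] [[ 0.48702057 -0.24109575  0.163     ]]
[510 386 130  14 936] [582.09401709 393.06623932] [[ 0.45649635 -0.31410324  0.163     ]]
```

View pics/w1.png

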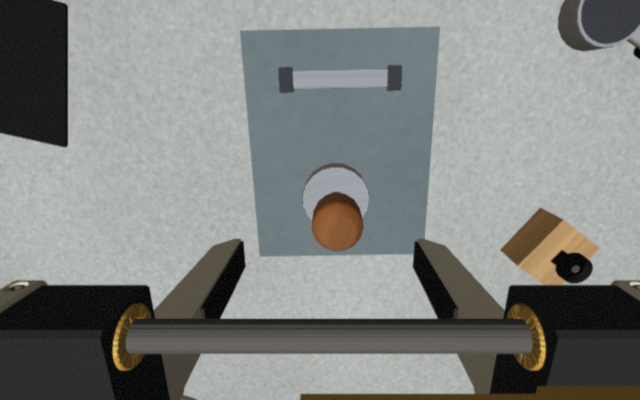

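Wrist view: the tamper knob is at (337,222), about 6 mm off-centre towards the right (tool +z). The box handle is at (340,78). I'll correct for that, descend and grasp.

Emit:
drive_tool(
  series=[
    [1.5,20,6,0,0,0,0],
    [0,22,0,0,0,0,0],
    [0,20,0,0,0,0,0],
    [0,15,0,0,0,0,0],
    [0,0,0,0,0,0,0],
    [0,0,0,0,0,0,200],
    [0,0,0,0,0,0,200],
    [0,0,0,0,0,0,200],
    [0,0,0,0,0,0,200],
    [0,0,0,0,0,0,200],
    [0,0,0,0,0,0,200],
    [0,0,0,0,0,0,200],
    [0,0,0,0,0,0,200],
  ],
  newtons=25,
)

```text
time_s: 2.83
tool_pos: [0.516, -0.0614, 0.1638]
ee_rot: [-0.405, 2.001, -2.002]
wrist_force: [0.4, 0.8, 0.2]
opening: 0.0442
```

Emit:
drive_tool(
  series=[
    [0,0,0,0,0,0,230],
    [0,0,0,0,0,0,230],
    [0,0,0,0,0,0,230],
    [0,0,0,0,0,0,230],
    [0,0,0,0,0,0,230],
    [0,0,0,0,0,0,230],
    [0,-8,0,0,0,0,230],
    [0,-12,0,0,0,0,230],
    [0,0,0,0,0,0,230],
  ],
  newtons=30,
)

```text
time_s: 3.58
tool_pos: [0.5166, -0.0619, 0.1852]
ee_rot: [-0.403, 2.0, -2.002]
wrist_force: [1.3, 0.5, -3.3]
opening: 0.035
```

Emit:
drive_tool(
  series=[
    [-2,-10,-6,0,0,0,230],
    [-4.4,0,-13,0,0,0,230],
    [-8.8,0,-26.4,0,0,0,230],
    [-8.8,0,-26.4,0,0,0,230],
    [-8.8,0,-26.4,0,0,0,230],
    [-8.8,0,-26.4,0,0,0,230],
    [-8.8,0,-26.4,0,0,0,230],
    [-8.8,0,-26.4,0,0,0,230],
    [-8.8,0,-26.4,0,0,0,230],
    [-8.8,0,-26.4,0,0,0,230],
    [-8.8,0,-26.4,0,0,0,230],
    [-8.8,0,-26.4,0,0,0,230],
    [-8.8,0,-26.4,0,0,0,230],
    [-8.8,0,-26.4,0,0,0,230],
    [-6,0,-18,0,0,0,230],
    [-3.2,0,-9.6,0,0,0,230],
    [0,0,0,0,0,0,230],
    [0,0,0,0,0,0,230],
    [0,0,0,0,0,0,230],
  ],
)

```text
time_s: 5.17
tool_pos: [0.4862, 0.3186, 0.1935]
ee_rot: [-0.405, 2.002, -2.004]
wrist_force: [-0.1, -0.0, -3.1]
opening: 0.0353
```

Run:
```python
from h import *
R,p=pose();s=state();print(p,s["opening"],s["joints"].round(3))
im,K,A,o=cam("wrist");im2=im.copy()
m=(cv2.GaussianBlur(im,(5,5),0).max(2)<30).astype(np.uint8)
a=np.deg2rad(10.1);sq=np.array([[-1,-1],[1,-1],[1,1],[-1,1]])*.075
X=np.c_[sq@np.array([[np.cos(a),np.sin(a)],[-np.sin(a),np.cos(a)]])+[.484,.322],np.full(4,.006)]
cv2.polylines(im2,[proj(X,K,A,o).astype(int)],True,(255,0,0),1)
cv2.imwrite("pics/w2.png",im2[:,:,::-1])
```

```text
[0.48619149 0.31858044 0.19348901] 0.03527846920612776 [-0.63   0.487 -0.068  1.976  0.052  0.682 -1.903]
```

View pics/w2.png

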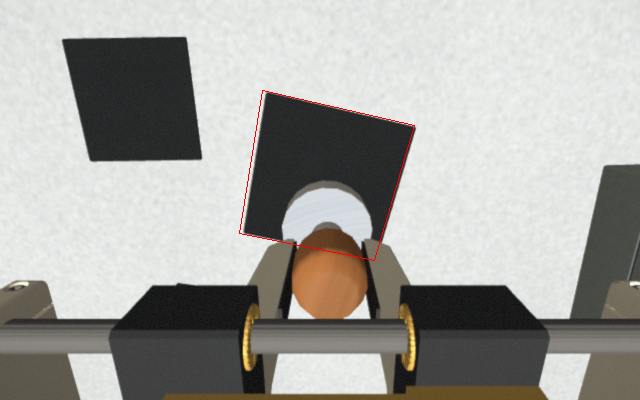

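The 150 mm outline I computed (corners (263,91), (414,126), (375,260), (240,234)) matches the mat under the tool. The other two mats, at (130,100) and (610,240), are smaller. The tamper hangs upright, so I'll lower it gently.

Emit:
drive_tool(
  series=[
    [0,10,0,0,0,0,230],
    [0,22,0,0,0,0,230],
    [0,25,0,0,0,0,230],
    [0,22,0,0,0,0,230],
    [0,15,0,0,0,0,230],
    [0,8,0,0,0,0,230],
    [0,4,0,0,0,0,230],
    [0,2,0,0,0,0,230],
    [0,0,0,0,0,0,230],
    [0,0,0,0,0,0,230],
  ],
)

```text
time_s: 6.05
tool_pos: [0.4865, 0.3206, 0.0863]
ee_rot: [-0.404, 2.002, -2.001]
wrist_force: [0.3, 0.4, -2.1]
opening: 0.0349
```

Emit:
drive_tool(
  series=[
    [0,1.5,0,0,0,0,230],
    [0,1.5,0,0,0,0,230],
    [0,1,0,0,0,0,230],
    [0,0,0,0,0,0,230],
    [0,0,0,0,0,0,230],
  ],
)

```text
time_s: 6.47
tool_pos: [0.4861, 0.3205, 0.0817]
ee_rot: [-0.406, 2.002, -2.002]
wrist_force: [0.7, -0.0, -3.6]
opening: 0.0352
```

Emit:
drive_tool(
  series=[
    [0,1,0,0,0,0,230],
    [0,0,0,0,0,0,230],
    [0,0,0,0,0,0,230],
  ],
)

```text
time_s: 6.72
tool_pos: [0.486, 0.3204, 0.0806]
ee_rot: [-0.406, 2.002, -2.002]
wrist_force: [0.1, 0.2, -3.5]
opening: 0.0349
```

Emit:
drive_tool(
  series=[
    [0,0.8,0,0,0,0,230],
    [0,0,0,0,0,0,230],
    [0,0.8,0,0,0,0,230],
    [0,0,0,0,0,0,230],
    [0,0,0,0,0,0,230],
  ],
)

```text
time_s: 7.13
tool_pos: [0.4863, 0.3207, 0.0795]
ee_rot: [-0.405, 2.002, -2.001]
wrist_force: [0.1, 0.7, 4.5]
opening: 0.0352
```

Contact: the wrist force went from −3.5 N to +4.5 N, so the tamper is standing on the mat. I'll open slowly and lift off.

Emit:
drive_tool(
  series=[
    [0,0,0,0,0,0,140],
    [0,0,0,0,0,0,120],
    [0,0,0,0,0,0,60],
    [0,0,0,0,0,0,0],
    [0,0,0,0,0,0,0],
    [0,0,0,0,0,0,0],
    [0,0,0,0,0,0,0],
    [0,0,0,0,0,0,0],
    [0,0,0,0,0,0,0],
    [0,0,0,0,0,0,0],
    [0,-15,0,0,0,0,0],
    [0,-35,0,0,0,0,0],
    [0,-40,0,0,0,0,0],
    [0,-40,0,0,0,0,0],
    [0,-30,0,0,0,0,0],
    [0,0,0,0,0,0,0],
  ],
)

```text
time_s: 8.47
tool_pos: [0.4883, 0.322, 0.2453]
ee_rot: [-0.396, 2.003, -1.994]
wrist_force: [1.3, -0.1, -0.4]
opening: 0.0933
```

Run:
```python
from h import *
R,p=pose();s=state();print(p,s["opening"])
a=cam("wrist")[0];im,K,A,o=cam("top")
h=cv2.cvtColor(im,cv2.COLOR_RGB2HSV)
c=np.vstack([cv2.resize(a,(480,300)),cv2.resize(im[130:270,170:420],(480,269),interpolation=cv2.INTER_CUBIC)])
cv2.imwrite("pics/t2.png",c[:,:,::-1])
```

```text
[0.48826372 0.32201932 0.24527434] 0.09334994261273771
```

View pics/t2.png

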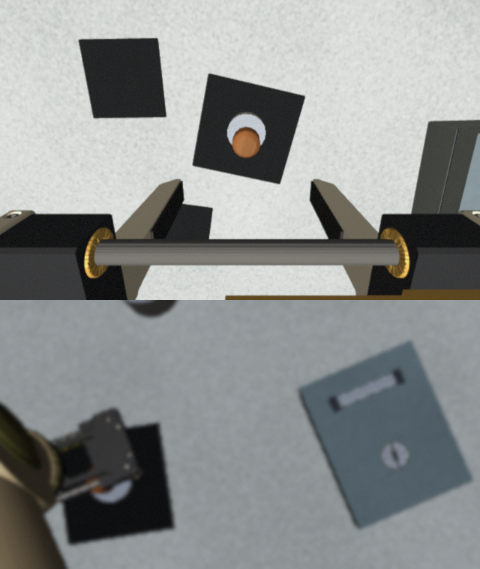

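The tamper stands upright on the mat, and the lock is exposed at top-view px (376,211). Next I'll move above the lock and measure it from close up.

Emit:
drive_tool(
  series=[
    [7,0,18,0,0,0,0],
    [12.5,0,36.2,0,0,0,0],
    [12.5,0,36.2,0,0,0,0],
    [12.5,0,36.2,0,0,0,0],
    [12.5,0,36.2,0,0,0,0],
    [12.5,0,36.2,0,0,0,0],
    [12.5,0,36.2,0,0,0,0],
    [12.5,0,36.2,0,0,0,0],
    [12.5,0,36.2,0,0,0,0],
    [12.5,0,36.2,0,0,0,0],
    [6,0,18,0,0,0,0],
    [0,0,0,0,0,0,0],
    [0,0,0,0,0,0,0],
    [0,0,0,0,0,0,0],
  ],
)

```text
time_s: 9.73
tool_pos: [0.5107, -0.0607, 0.2379]
ee_rot: [-0.408, 2.003, -2.001]
wrist_force: [0.6, -0.4, 0.2]
opening: 0.093
```

Run:
```python
from h import *
R,p=pose();print(p,R.round(3).tolist())
im,K,A,o=cam("wrist");np.savez("lockview.npz",im=im,K=K,A=A,o=o,R=R,p=p)
print(toplane([[376.25,211.25]],.09,*cam("top")[1:]))
# rectified lid-plane view, 0.25 mm/px, columns along -world y, rows along -world x, around (.516,-.06)
N=480;g=np.array([[0,0],[N,0],[N,N],[0,N]],float)
X=np.c_[.516+.06-g[:,1]*.00025,-.06+.06-g[:,0]*.00025,np.full(4,.09)]
H=cv2.getPerspectiveTransform(proj(X,K,A,o).astype(np.float32),g.astype(np.float32))
w=cv2.warpPerspective(im,H,(N,N),flags=cv2.INTER_CUBIC)
np.save("w.npy",w);cv2.imwrite("pics/lock.png",np.hstack([w,cv2.resize(im[130:290,240:430],None,fx=1.6,fy=3,interpolation=2)])[:,:,::-1] if 0 else w[:,:,::-1])
```

```text
[ 0.51074359 -0.06072582  0.23792146] [[-0.921, -0.002, 0.39], [-0.39, 0.001, -0.921], [0.002, -1.0, -0.001]]
[[ 0.5231352  -0.06102959  0.09      ]]
```

View pics/lock.png

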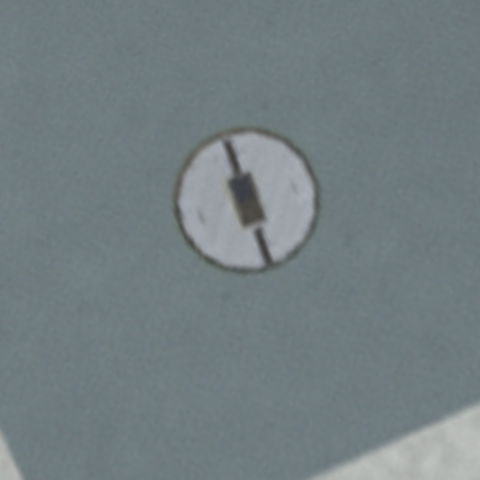

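The lock plug centre is at rectified px (247,199). The slot lines run from (227,140) to (269,264), about 19° from world x; the box axis is at about 24°, so the plug stands about 5° clockwise already. On to the key, flipping the tool by about 145° so the last joint keeps margin for the turn.

Emit:
drive_tool(
  series=[
    [6,0,18,0,0,0,0],
    [11.6,0,35.7,0,0,0,0],
    [11.6,0,35.7,0,0,0,0],
    [11.6,0,35.7,0,0,0,0],
    [11.6,0,35.7,0,0,0,0],
    [11.6,0,35.7,0,0,0,0],
    [11.6,0,35.7,0,0,0,0],
    [6,0,18,0,0,0,0],
    [0,0,0,0,0,0,0],
  ],
)

```text
time_s: 10.58
tool_pos: [0.5333, -0.3279, 0.2385]
ee_rot: [-0.403, 2.002, -2.006]
wrist_force: [0.8, -0.5, 0.1]
opening: 0.0932
```

Emit:
drive_tool(
  series=[
    [0,0,0,0,-0.12,0,0],
    [0,0,0,0,-0.12,0,0],
    [0,0,0,0,-0.12,0,0],
    [0,0,0,0,-0.12,0,0],
    [0,0,0,0,-0.12,0,0],
    [0,0,0,0,-0.12,0,0],
    [0,0,0,0,-0.12,0,0],
    [0,0,0,0,-0.12,0,0],
    [0,0,0,0,-0.12,0,0],
    [0,0,0,0,-0.12,0,0],
    [0,0,0,0,-0.12,0,0],
    [0,0,0,0,-0.12,0,0],
    [0,0,0,0,-0.12,0,0],
    [0,0,0,0,-0.12,0,0],
    [0,0,0,0,-0.12,0,0],
    [0,0,0,0,-0.12,0,0],
    [0,0,0,0,-0.12,0,0],
    [0,0,0,0,-0.12,0,0],
    [0,0,0,0,-0.12,0,0],
    [0,0,0,0,-0.12,0,0],
  ],
)

```text
time_s: 12.25
tool_pos: [0.5342, -0.3215, 0.2389]
ee_rot: [-1.554, 0.261, -0.261]
wrist_force: [0.5, 0.2, 0.1]
opening: 0.0932
```

Emit:
drive_tool(
  series=[
    [0,0,0,0,-0.12,0,0],
    [0,0,0,0,0,0,0],
    [0,0,0,0,0,0,0],
    [0,0,0,0,0,0,0],
  ],
)

```text
time_s: 12.58
tool_pos: [0.5338, -0.3228, 0.2389]
ee_rot: [-1.563, 0.176, -0.176]
wrist_force: [0.4, 1.0, 0.2]
opening: 0.0929
```

```bash
cat > rect.py <<'E'
from h import *
def rect(im,K,A,o,cx,cy,z,N=480,s=.00025):
    g=np.array([[0,0],[N,0],[N,N],[0,N]],float);h=N*s/2
    X=np.c_[cx+h-g[:,1]*s,cy+h-g[:,0]*s,np.full(4,z)]
    H=cv2.getPerspectiveTransform(proj(X,K,A,o).astype(np.float32),g.astype(np.float32))
    return cv2.warpPerspective(im,H,(N,N),flags=cv2.INTER_CUBIC)
E
python3 - <<'E'
from rect import *
R,p=pose();print(p,R.round(3).tolist(),state()["joints"].round(3))
im,K,A,o=cam("wrist");np.savez("keyview.npz",im=im,K=K,A=A,o=o,R=R,p=p)
w=rect(im,K,A,o,.534,-.323,.042,400,.0004)
cv2.imwrite("pics/key.png",np.hstack([cv2.resize(im,(400,250)),w[:250]*0,]) [:,:,::-1] if 0 else np.vstack([cv2.resize(im,(320,200)),cv2.resize(w,(320,320))])[:,:,::-1])
E
```

```text
[ 0.53382078 -0.32279532  0.23893098] [[0.975, -0.0, 0.222], [-0.222, 0.0, 0.975], [-0.0, -1.0, 0.0]] [ 0.905  0.56  -0.683  1.813  0.433  0.923  1.376]
```

View pics/key.png

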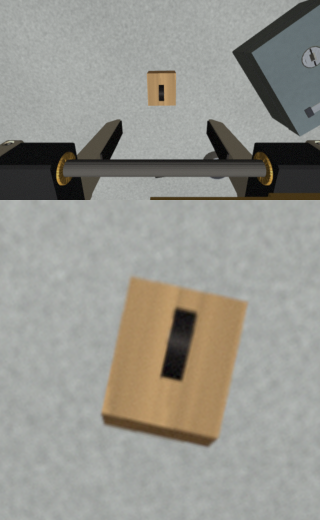

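The block's top corners in the rectified view are (133,78), (247,101), (217,237) and (104,216), so the key sits at its middle with yaw −12°. I'll refine the key and lock numerically from the saved views.

Run:
```python
from rect import *
d=np.load("keyview.npz");a=[d[k] for k in("im","K","A","o")];R,p=d["R"],d["p"]
w=rect(*a,.534,-.329,.042,640,.00025)
h=cv2.cvtColor(w,cv2.COLOR_RGB2HSV);m=((h[...,1]>70)&(h[...,2]>50)).astype(np.uint8)
n,l,st,ce=cv2.connectedComponentsWithStats(m);i=1+st[1:,4].argmax()
# top face = brighter wood; include the dark key by hull
t=((l==i)&(h[...,2]>125)).astype(np.uint8)
t=cv2.morphologyEx(t,cv2.MORPH_OPEN,np.ones((9,9),np.uint8))
c=np.vstack([q[:,0] for q in cv2.findContours(t,0,1)[0]])
r=cv2.minAreaRect(c);X=np.array([.534+.08-r[0][1]*.00025,-.329+.08-r[0][0]*.00025,.042])
print("block",r,X,"tool",R.T@(X-p))
for z in(.042,.066):
    w=rect(*a,.534,-.329,z,640,.00025)
    m=(w.max(2)<55).astype(np.uint8);n,l,st,ce=cv2.connectedComponentsWithStats(m)
    for i in range(1,n):
        if st[i,4]>800:
            r=cv2.minAreaRect(cv2.findContours((l==i).astype(np.uint8),0,1)[0][0]);X=np.array([.534+.08-r[0][1]*.00025,-.329+.08-r[0][0]*.00025,z]);print("bow",z,r,X,"tool",R.T@(X-p))
d=np.load("lockview.npz");a=[d[k] for k in("im","K","A","o")];R,p=d["R"],d["p"]
w=rect(*a,.526,-.062,.09,400,.00015).astype(np.uint8);g=w.max(2)
gm=cv2.inRange(cv2.GaussianBlur(g,(5,5),0),140,255)
c=max(cv2.findContours(gm,0,1)[0],key=cv2.contourArea);e=cv2.fitEllipse(cv2.convexHull(c))
X=np.array([.526+.03-e[0][1]*.00015,-.062+.03-e[0][0]*.00015,.09]);print("plug",e,X,"tool",R.T@(X-p))
yy,xx=np.nonzero(g<100);k=np.hypot(xx-e[0][0],yy-e[0][1])<105
v=cv2.fitLine(np.c_[xx,yy][k].astype(np.float32),cv2.DIST_L1,0,.01,.01).ravel();print("line",v,"slot yaw deg",np.degrees(np.arctan2(v[0],v[1])))
```

```text
block ((324.09088134765625, 315.4010009765625), (238.73863220214844, 281.37261962890625), 12.288322448730469) [ 0.53514975 -0.33002272  0.042     ] tool [ 0.00294677  0.19692835 -0.0068082 ]
bow 0.042 ((340.87646484375, 251.3058624267578), (38.93901443481445, 58.13735580444336), 12.528807640075684) [ 0.55117353 -0.33421912  0.042     ] tool [ 0.01950251  0.1969245  -0.0073365 ]
bow 0.042 ((325.4721374511719, 320.4934387207031), (38.478607177734375, 69.79973602294922), 13.240518569946289) [ 0.53387664 -0.33036803  0.042     ] tool [ 0.00178232  0.19692843 -0.00742795]
bow 0.066 ((332.8041687011719, 278.50091552734375), (36.113037109375, 53.914642333984375), 12.26477336883545) [ 0.54437477 -0.33220104  0.066     ] tool [ 0.01241985  0.17292622 -0.00687374]
bow 0.066 ((318.2918395996094, 342.9742431640625), (35.762210845947266, 64.94639587402344), 13.392498970031738) [ 0.52825644 -0.32857296  0.066     ] tool [-0.00410169  0.17292989 -0.00692054]
plug ((227.97122192382812, 190.60910034179688), (155.34835815429688, 213.6505126953125), 160.76626586914062) [ 0.52740863 -0.06619568  0.09      ] tool [-0.01346499  0.14788374  0.01172581]
line [  0.3185551    0.94790435 202.66266    205.56805   ] slot yaw deg 18.575563
```

Emit:
drive_tool(
  series=[
    [3,25,-7,0,-0.01,0,0],
    [0,35,0,0,0,0,60],
    [0,28,0,0,0,0,60],
    [0,12,0,0,0,0,60],
    [0,0,0,0,0,0,60],
    [0,0,0,0,0,0,60],
    [0,0,0,0,0,0,60],
  ],
)

```text
time_s: 13.22
tool_pos: [0.536, -0.3313, 0.1406]
ee_rot: [-1.565, 0.165, -0.168]
wrist_force: [0.0, 0.2, 0.1]
opening: 0.0717
```

Run:
```python
from rect import *
R,p=pose();print(p,R.round(3).tolist(),state()["opening"])
im,K,A,o=cam("wrist");
h=cv2.cvtColor(im,cv2.COLOR_RGB2HSV);np.savez("keyview2.npz",im=im,K=K,A=A,o=o,R=R,p=p)
pts=np.array([[0,p[2]-z,0] for z in(.042,.066,.082)])@R.T+p
im2=im.copy();q=proj(pts,K,A,o);print(q)
for u in q: cv2.drawMarker(im2,tuple(int(v) for v in u),(255,0,0),0,10,1)
cv2.imwrite("pics/key2.png",cv2.resize(im2[130:330,200:460],None,fx=2.5,fy=2.5,interpolation=2)[:,:,::-1])
```

```text
[ 0.5360063  -0.33130587  0.1406421 ] [[0.978, 0.002, 0.21], [-0.21, -0.001, 0.978], [0.002, -1.0, -0.0]] 0.07169862495457596
[[329.54168221 206.2596187 ]
 [329.59636157 217.17788241]
 [329.63920939 225.73364786]]
```

View pics/key2.png

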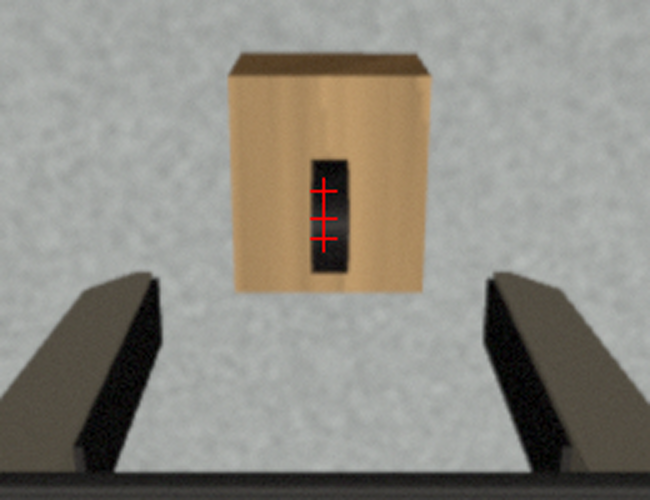

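The key is at crop (330,216) and the projected TCP axis at about (324,218), so I need +1.5 mm in tool z and −1 mm in x. Then descend and grip.

Emit:
drive_tool(
  series=[
    [-1,15,1.5,0,0,0,60],
    [0,22,0,0,0,0,60],
    [0,18,0,0,0,0,100],
    [0,10,0,0,0,0,120],
    [0,4.5,0,0,0,0,140],
    [0,0,0,0,0,0,180],
    [0,0,0,0,0,0,200],
    [0,0,0,0,0,0,220],
    [0,0,0,0,0,0,240],
    [0,0,0,0,0,0,255],
    [0,0,0,0,0,0,255],
    [0,0,0,0,0,0,255],
    [0,0,0,0,0,0,255],
    [0,0,0,0,0,0,255],
    [0,0,0,0,0,0,255],
    [0,0,0,0,0,0,255],
  ],
  newtons=20,
)

```text
time_s: 14.6
tool_pos: [0.5344, -0.3298, 0.0698]
ee_rot: [-1.565, 0.166, -0.166]
wrist_force: [-0.4, -0.4, 5.2]
opening: 0.01
```

Emit:
drive_tool(
  series=[
    [0,0,0,0,0,0,255],
    [0,-3,0,0,0,0,255],
    [0,-8,0,0,0,0,255],
    [0,-12,0,0,0,0,255],
    [0,-15,0,0,0,0,255],
    [0,-30,0,0,0,0,255],
    [0,-40,0,0,0,0,255],
    [0,-30,0,0,0,0,255],
    [0,0,0,0,0,0,255],
    [0,0,0,0,0,0,255],
  ],
  newtons=40,
)

```text
time_s: 15.43
tool_pos: [0.535, -0.33, 0.2102]
ee_rot: [-1.566, 0.164, -0.169]
wrist_force: [0.0, -0.5, -1.0]
opening: 0.0098
```

Emit:
drive_tool(
  series=[
    [-4,0,16,0,0,0,255],
    [-8.2,0,32.5,0,0,0,255],
    [-8.2,0,32.5,0,0,0,255],
    [-8.2,0,32.5,0,0,0,255],
    [-8.2,0,32.5,0,0,0,255],
    [-8.2,0,32.5,0,0,0,255],
    [-8.2,0,32.5,0,0,0,255],
    [-8.2,0,32.5,0,0,0,255],
    [-4,0,16.5,0,0,0,255],
    [0,0,0,0,-0.1,0,255],
    [0,0,0,0,-0.11,0,255],
    [0,0,0,0,-0.11,0,255],
    [0,0,0,0,-0.11,0,255],
    [0,0,0,0,-0.107,0,255],
    [0,12,0,0,0,0,255],
    [0,15,0,0,0,0,255],
    [0,8,0,0,0,0,255],
    [0,0,0,0,0,0,255],
    [0,0,0,0,0,0,255],
  ],
)

```text
time_s: 17.02
tool_pos: [0.5244, -0.0615, 0.1717]
ee_rot: [-1.555, -0.253, 0.256]
wrist_force: [-0.1, -0.7, 0.0]
opening: 0.0101
```

Run:
```python
from rect import *
R,p=pose();print(p,R.round(3).tolist(),state()["opening"],state()["joints"].round(2))
im,K,A,o=cam("wrist");np.savez("lv2.npz",im=im,K=K,A=A,o=o,R=R,p=p)
pts=np.array([[0,.054,0],[0,p[2]-.09,0]])@R.T+p
im2=im.copy();q=proj(pts,K,A,o);print(q)
q0=q.mean(0);x0,y0=int(q0[0])-80,int(q0[1])-75
for u in q: cv2.drawMarker(im2,tuple(int(round(v)) for v in u),(255,0,0),0,5,1)
w=cv2.resize(im2[y0:y0+150,x0:x0+160],None,fx=5,fy=4 if 0 else 5,interpolation=2)[:600]
print(x0,y0);cv2.imwrite("pics/lk2.png",cv2.resize(w,(640,480) if w.shape[0]==600 else None)[:,:,::-1] if 0 else w[:600,:800,::-1])
```

```text
[ 0.52442795 -0.06149286  0.17169824] [[0.948, -0.002, -0.319], [0.319, 0.0, 0.948], [-0.002, -1.0, 0.001]] 0.01006825046136463 [ 0.56  0.57 -0.79  2.08  0.61  0.73  1.27]
[[331.0049464  229.29986585]
 [330.7908586  214.53991754]]
250 146
```

View pics/lk2.png

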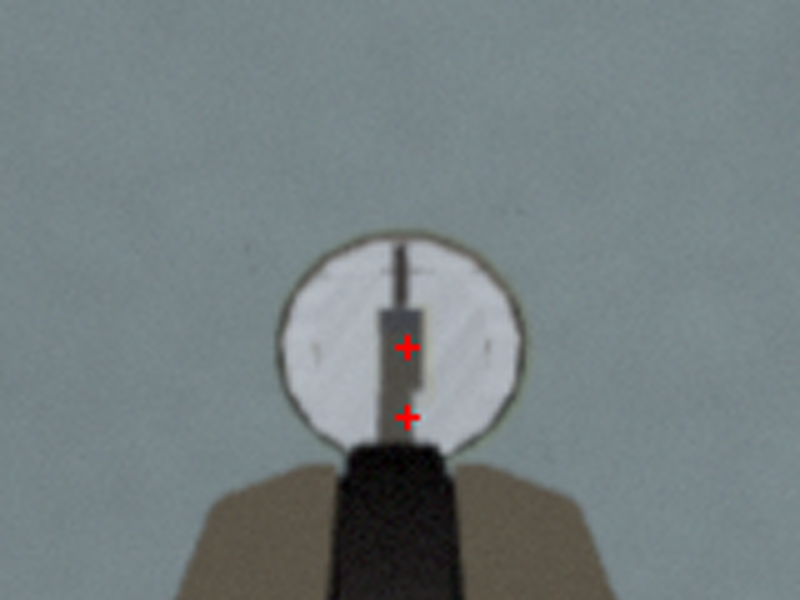

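The key hangs straight over the plug. The plug and slot centre is at crop (401,350) and the blade axis at column ~395.5, so the key needs about +0.9 mm in tool z. I'll check the x direction numerically.

Run:
```python
from rect import *
d=np.load("lv2.npz");im,K,A,o,R,p=[d[k] for k in("im","K","A","o","R","p")]
P=lambda L:proj(np.array(L)@R.T+p,K,A,o).round(1).tolist()
y=p[2]-.09
print("shoulder low/high -x",P([[-.009,.028,0],[-.009,.016,0]]),"tip -x,+x",P([[-.005,.054,0],[.005,.054,0]]),"lid at -.0175,-.0065,0,.0065",P([[-.0175,y,0],[-.0065,y,0],[0,y,0],[.0065,y,0]]))
g=im.astype(int).sum(2)//3
for c in range(324,336):print(c,g[192:240,c].tolist())
```

```text
shoulder low/high -x [[331.3, 232.2], [331.4, 241.2]] tip -x,+x [[331.0, 222.0], [331.0, 236.5]] lid at -.0175,-.0065,0,.0065 [[330.8, 191.2], [330.8, 206.0], [330.8, 214.5], [330.8, 223.0]]
324 [116, 104, 134, 171, 177, 178, 180, 182, 177, 175, 175, 176, 178, 181, 179, 178, 176, 173, 171, 175, 172, 171, 175, 177, 174, 174, 176, 176, 174, 173, 174, 171, 168, 169, 171, 170, 171, 171, 171, 173, 171, 151, 107, 37, 3, 8, 8, 7]
325 [112, 105, 143, 176, 178, 180, 180, 181, 177, 175, 176, 178, 181, 179, 178, 164, 141, 138, 138, 138, 144, 153, 156, 151, 152, 152, 154, 152, 151, 150, 151, 151, 141, 135, 131, 132, 134, 127, 120, 120, 121, 112, 78, 27, 7, 8, 13, 2]
326 [109, 103, 147, 177, 175, 177, 181, 169, 160, 173, 180, 178, 180, 179, 175, 149, 99, 89, 88, 90, 93, 100, 99, 102, 101, 99, 99, 102, 101, 102, 96, 100, 96, 89, 88, 89, 88, 88, 82, 84, 83, 77, 53, 20, 6, 10, 2, 12]
327 [104, 99, 146, 172, 173, 175, 173, 161, 154, 170, 175, 176, 175, 173, 171, 142, 83, 71, 72, 76, 78, 76, 79, 77, 75, 78, 76, 77, 75, 75, 77, 81, 78, 76, 76, 74, 78, 76, 76, 72, 72, 71, 48, 20, 15, 1, 3, 7]
328 [103, 
[... 1019 characters left out ...]
18]
333 [103, 105, 146, 174, 176, 175, 178, 165, 153, 174, 177, 178, 180, 176, 172, 142, 87, 78, 75, 78, 77, 79, 76, 81, 77, 78, 79, 78, 79, 81, 79, 95, 127, 155, 157, 160, 161, 163, 165, 163, 163, 145, 101, 38, 10, 7, 13, 10]
334 [102, 103, 147, 174, 176, 177, 179, 169, 164, 179, 178, 177, 175, 176, 171, 150, 118, 113, 111, 112, 111, 114, 115, 114, 115, 116, 119, 120, 117, 120, 115, 125, 148, 165, 166, 170, 172, 174, 173, 172, 171, 156, 113, 40, 6, 14, 5, 12]
335 [108, 98, 141, 171, 178, 177, 180, 175, 167, 177, 178, 178, 177, 176, 172, 165, 158, 158, 155, 156, 158, 156, 157, 157, 159, 160, 162, 160, 156, 155, 156, 157, 164, 167, 168, 169, 174, 174, 172, 172, 172, 155, 110, 37, 1, 0, 12, 8]
```

Measured against the same projection, the key is +1.2 mm in x and the slot +0.95 mm, so x needs no change. I'll apply z +0.9 and lower it.

Emit:
drive_tool(
  series=[
    [-0.1,6,0.9,0,0,0,255],
    [0,10,0,0,0,0,255],
    [0,7,0,0,0,0,255],
    [0,2,0,0,0,0,255],
    [0,2,0,0,0,0,255],
    [0,2,0,0,0,0,255],
    [0,2,0,0,0,0,255],
    [0,0,0,0,0,0,255],
    [0,0,0,0,0,0,255],
  ],
)

```text
time_s: 17.82
tool_pos: [0.5246, -0.0609, 0.1416]
ee_rot: [-1.556, -0.255, 0.255]
wrist_force: [0.6, 0.3, -0.2]
opening: 0.0101
```

Emit:
drive_tool(
  series=[
    [0,2,0,0,0,0,255],
    [0,2,0,0,0,0,255],
    [0,2,0,0,0,0,255],
    [0,0,0,0,0,0,255],
  ],
)

```text
time_s: 18.15
tool_pos: [0.5244, -0.061, 0.1351]
ee_rot: [-1.556, -0.255, 0.255]
wrist_force: [-1.0, 0.1, -0.0]
opening: 0.0097
```

It's going in freely. I'll keep pushing home.

Emit:
drive_tool(
  series=[
    [0,3,0,0,0,0,255],
    [0,3,0,0,0,0,255],
    [0,3,0,0,0,0,255],
    [0,3,0,0,0,0,255],
    [0,2,0,0,0,0,255],
    [0,1,0,0,0,0,255],
    [0,0,0,0,0,0,255],
    [0,0,0,0,0,0,255],
  ],
)

```text
time_s: 18.82
tool_pos: [0.5246, -0.0608, 0.1205]
ee_rot: [-1.556, -0.255, 0.255]
wrist_force: [-0.7, -0.2, -0.7]
opening: 0.0096
```

Emit:
drive_tool(
  series=[
    [0,1,0,0,0,0,255],
    [0,1,0,0,0,0,255],
    [0,0.7,0,0,0,0,255],
    [0,0,0,0,0,0,255],
    [0,0,0,0,0,0,255],
  ],
)

```text
time_s: 19.23
tool_pos: [0.5246, -0.0609, 0.1178]
ee_rot: [-1.556, -0.255, 0.255]
wrist_force: [-0.4, -0.9, -0.0]
opening: 0.0101
```

Emit:
drive_tool(
  series=[
    [0,0.7,0,0,0,0,255],
    [0,0.7,0,0,0,0,255],
    [0,0,0,0,0,0,255],
    [0,0,0,0,0,0,255],
  ],
)

```text
time_s: 19.57
tool_pos: [0.5247, -0.0609, 0.1175]
ee_rot: [-1.557, -0.256, 0.255]
wrist_force: [-3.9, -0.6, 16.1]
opening: 0.0097
```

The shoulder is seated (16 N). I'll turn clockwise, about +tool y.

Emit:
drive_tool(
  series=[
    [0,-0.3,0,0,0.05,0,255],
    [0,0,0,0,0.08,0,255],
    [0,0,0,0,0.08,0,255],
    [0,0,0,0,0.08,0,255],
    [0,0,0,0,0.08,0,255],
    [0,0,0,0,0.08,0,255],
    [0,0,0,0,0,0,255],
  ],
)

```text
time_s: 20.15
tool_pos: [0.5252, -0.0607, 0.1176]
ee_rot: [-1.569, 0.1, -0.103]
wrist_force: [-0.3, -0.2, 10.2]
opening: 0.0095
```

```bash
python3 -c "
from h import *
s=state();R,p=pose();print(s['wrist_force'],s['wrist_torque'],s['opening'],p,'yaw',np.degrees(np.arctan2(R[1,0],R[0,0])))"
```

```text
[-0.25673872 -0.2168186  10.17833632] [0.09476928 0.14570006 0.07352288] 0.00951866675945166 [ 0.52518204 -0.06073965  0.11762323] yaw -7.41020258779984
```

Turned 26° with the lock's friction torque showing (~0.07 N m). I'll continue to the stop.

Emit:
drive_tool(
  series=[
    [0,0,0,0,0.08,0,255],
    [0,0,0,0,0.08,0,255],
    [0,0,0,0,0.08,0,255],
    [0,0,0,0,0.08,0,255],
    [0,0,0,0,0.08,0,255],
    [0,0,0,0,0.08,0,255],
    [0,0,0,0,0.08,0,255],
    [0,0,0,0,0.06,0,255],
    [0,0,0,0,0,0,255],
    [0,0,0,0,0,0,255],
  ],
)

```text
time_s: 20.98
tool_pos: [0.525, -0.0613, 0.1176]
ee_rot: [-1.492, 0.582, -0.584]
wrist_force: [-1.8, -0.7, 10.7]
opening: 0.0098
```

```bash
python3 -c "
from h import *
s=state();R,p=pose();print(s['wrist_force'],s['wrist_torque'],s['opening'],p,'yaw',np.degrees(np.arctan2(R[1,0],R[0,0])))"
```

```text
[-1.75839812 -0.70045977 10.66309362] [-0.41836023  0.23022755  0.0753046 ] 0.00984688659342757 [ 0.52502483 -0.06127523  0.11760906] yaw -42.694765271308576
```

Emit:
drive_tool(
  series=[
    [0,0,0,0,0.03,0,255],
    [0,0,0,0,0.03,0,255],
    [0,0,0,0,0.03,0,255],
    [0,0,0,0,0.03,0,255],
    [0,0,0,0,0,0,255],
    [0,0,0,0,0,0,255],
  ],
)

```text
time_s: 21.48
tool_pos: [0.5249, -0.0614, 0.1176]
ee_rot: [-1.464, 0.674, -0.677]
wrist_force: [-2.2, -0.7, 11.4]
opening: 0.0097
```

```bash
python3 -c "
from h import *
s=state();R,p=pose();print(s['wrist_force'],s['wrist_torque'],s['opening'],p,'yaw',np.degrees(np.arctan2(R[1,0],R[0,0])))"
```

```text
[-2.16523516 -0.7067423  11.4156242 ] [-0.49593506  0.30549812  0.04462396] 0.00967929231339294 [ 0.52491048 -0.0613685   0.11759092] yaw -49.56340515375015
```

No stop yet: the blade's play in the slot makes the plug lag by about 10°. Continuing.

Emit:
drive_tool(
  series=[
    [0,0,0,0,0.04,0,255],
    [0,0,0,0,0.04,0,255],
    [0,0,0,0,0.04,0,255],
    [0,0,0,0,0.04,0,255],
    [0,0,0,0,0,0,255],
    [0,0,0,0,0,0,255],
  ],
)

```text
time_s: 21.98
tool_pos: [0.5248, -0.0615, 0.1176]
ee_rot: [-1.42, 0.798, -0.8]
wrist_force: [-2.1, -2.2, 11.6]
opening: 0.0097
```

```bash
python3 -c "
from h import *
s=state();R,p=pose();print(s['wrist_force'],s['wrist_torque'],s['opening'],p,'yaw',np.degrees(np.arctan2(R[1,0],R[0,0])))"
```

```text
[-2.12215095 -2.22095805 11.64861685] [-0.52650873  0.33678456  0.04407125] 0.009703925741678283 [ 0.52482105 -0.06145137  0.11758406] yaw -58.738975040534555
```

Emit:
drive_tool(
  series=[
    [0,0,0,0,0.03,0,255],
    [0,0,0,0,0.03,0,255],
    [0,0,0,0,0.03,0,255],
    [0,0,0,0,0,0,255],
    [0,0,0,0,0,0,255],
  ],
)

```text
time_s: 22.4
tool_pos: [0.5247, -0.0615, 0.1176]
ee_rot: [-1.392, 0.866, -0.868]
wrist_force: [-1.9, -2.1, 12.2]
opening: 0.0096
```

```bash
python3 -c "
from h import *
s=state();R,p=pose();print(s['wrist_force'],s['wrist_torque'],s['opening'],p,'yaw',np.degrees(np.arctan2(R[1,0],R[0,0])))"
```

```text
[-1.94931793 -2.12698513 12.22976008] [-0.58232061  0.45509143  0.07573307] 0.009632813335927892 [ 0.52473308 -0.06147799  0.11756417] yaw -63.88354698674463
```

Run:
```python
from rect import *
im,K,A,o=cam("wrist")
a=rect(im,K,A,o,.526,-.062,.09,400,.0006)
b=cv2.resize(im[130:330,230:430],(400,400),interpolation=2)
cv2.imwrite("pics/turn.png",np.hstack([a,b])[:,:,::-1])
```

```text
(no output)
```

View pics/turn.png

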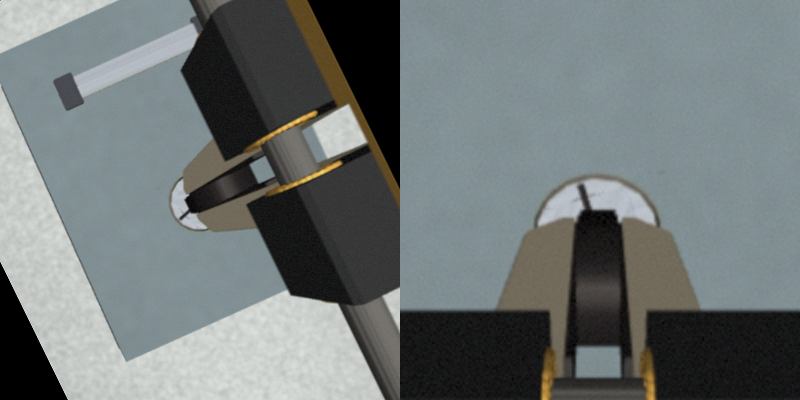

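Run:
```python
from rect import *
im,K,A,o=cam("wrist");R,p=pose()
w=rect(im,K,A,o,.5257,-.0620,.09,400,.0001)
# plug rim radius check & dark line pixels on bright plug
g=w.max(2);b=cv2.morphologyEx((g>140).astype(np.uint8),cv2.MORPH_CLOSE,np.ones((25,25)))
cv2.imwrite("pics/z.png",g)
for r in (130,140,150,160):
    t=np.radians(np.arange(0,360,1.));v=cv2.remap(g,(200+r*np.sin(-t)).astype(np.float32)[None],(200-r*np.cos(t)).astype(np.float32)[None],1)[0].astype(int)
    # t: world yaw
    print(r,[(int(np.degrees(t[i])),int(v[i])) for i in range(100,200,2)])
```

```text
130 [(100, 195), (102, 197), (104, 198), (106, 195), (108, 192), (110, 194), (112, 188), (114, 184), (116, 189), (118, 176), (119, 172), (122, 164), (124, 166), (126, 155), (128, 96), (130, 58), (132, 43), (134, 63), (136, 111), (138, 166), (140, 174), (142, 171), (144, 180), (146, 177), (148, 183), (150, 191), (152, 195), (154, 198), (156, 200), (158, 197), (160, 198), (162, 196), (164, 197), (166, 195), (168, 195), (170, 195), (172, 196), (174, 195), (176, 195), (178, 191), (180, 185), (182, 169), (184, 148), (186, 127), (188, 115), (190, 114), (192, 116), (194, 115), (196, 114), (198, 113)]
140 [(100, 196), (102, 197), (104, 198), (106, 196), (108, 192), (110, 196), (112, 200), (114, 200), (116, 201), (118, 202), (119, 200), (122, 197), (124, 198), (126, 181), (128, 117), (130, 53), (132, 48), (134, 75), (136, 136), (138, 186), (140, 200), (142, 201), (144, 200), (146, 200), (148, 202), (150, 203), (152, 200), (154, 200), (156, 198), (158, 198), (160, 199), (162, 199), (164, 196), (166, 195), (168, 198), (170, 197), (172, 198), (174, 199), (176, 202), (178, 203), (180, 204), (182,
[... 606 characters left out ...]
), (184, 207), (186, 208), (188, 197), (190, 167), (192, 139), (194, 118), (196, 113), (198, 113)]
160 [(100, 202), (102, 202), (104, 202), (106, 198), (108, 198), (110, 197), (112, 200), (114, 197), (116, 196), (118, 197), (119, 197), (122, 196), (124, 199), (126, 186), (128, 145), (130, 67), (132, 67), (134, 82), (136, 146), (138, 194), (140, 196), (142, 197), (144, 196), (146, 198), (148, 197), (150, 197), (152, 197), (154, 199), (156, 197), (158, 198), (160, 202), (162, 202), (164, 203), (166, 199), (168, 202), (170, 199), (172, 187), (174, 182), (176, 191), (178, 193), (180, 192), (182, 197), (184, 204), (186, 204), (188, 204), (190, 202), (192, 183), (194, 141), (196, 118), (198, 114)]
```

The plug line is now at yaw −48.2°, within error of the expected stop (−47.6°). I'll push a bit further to see whether the plug moves.

Emit:
drive_tool(
  series=[
    [0,0,0,0,0.03,0,255],
    [0,0,0,0,0.03,0,255],
    [0,0,0,0,0,0,255],
    [0,0,0,0,0,0,255],
  ],
)

```text
time_s: 22.83
tool_pos: [0.5247, -0.0614, 0.1176]
ee_rot: [-1.372, 0.912, -0.914]
wrist_force: [-3.0, -2.5, 12.0]
opening: 0.0098
```

```bash
cat > line.py <<'E'
from rect import *
def line():
    im,K,A,o=cam("wrist")
    g=rect(im,K,A,o,.5257,-.0620,.09,400,.0001).max(2)
    t=np.radians(np.arange(110,150,.25));out=[]
    for r in (135,145,155):
        v=255-cv2.remap(g,(200+r*np.sin(-t)).astype(np.float32)[None],(200-r*np.cos(t)).astype(np.float32)[None],1)[0].astype(float)
        k=np.clip(v-110,0,None);out.append(np.degrees((t*k).sum()/k.sum())-180)
    return out
E
python3 - <<'E'
from line import *
print(line());s=state();R,p=pose();print(s['wrist_force'],s['wrist_torque'],s['opening'],p,'yaw',np.degrees(np.arctan2(R[1,0],R[0,0])))
d=np.load("lockview.npz");w=rect(d["im"],d["K"],d["A"],d["o"],.556,-.045,.09,640,.0005)
hs=cv2.cvtColor(w,cv2.COLOR_RGB2HSV);m=(hs[...,1]>25).astype(np.uint8);m=cv2.morphologyEx(m,cv2.MORPH_OPEN,np.ones((15,15)))
c=max(cv2.findContours(m,0,1)[0],key=cv2.contourArea);print(cv2.minAreaRect(c))
E
```

```text
[np.float64(-48.381478334749346), np.float64(-48.46510896898573), np.float64(-48.36706948640486)]
[-2.15447137 -3.00699117 11.6267978 ] [-0.53478937  0.50051076  0.17773952] 0.009819072212792854 [ 0.52469244 -0.06142841  0.11758421] yaw -67.30005857162293
((328.84124755859375, 325.3174743652344), (397.70953369140625, 318.3162536621094), 65.78486633300781)
```

The tool turned another 3.4° but the plug stayed at −48.4°, and the torque rose to 0.18 N m, so it's at the stop. I'll unload a little, open and lift off.

Emit:
drive_tool(
  series=[
    [0,-0.3,0,0,-0.04,0,255],
    [0,0,0,0,-0.02,0,255],
    [0,0,0,0,0,0,225],
    [0,0,0,0,0,0,210],
    [0,0,0,0,0,0,190],
    [0,0,0,0,0,0,150],
    [0,0,0,0,0,0,120],
    [0,0,0,0,0,0,120],
    [0,0,0,0,0,0,120],
    [0,0,0,0,0,0,120],
    [0,-10,0,0,0,0,120],
    [0,-30,0,0,0,0,120],
    [0,-40,0,0,0,0,120],
    [0,-30,0,0,0,0,120],
    [0,0,0,0,0,0,120],
    [0,0,0,0,0,0,120],
  ],
)

```text
time_s: 24.22
tool_pos: [0.5253, -0.0611, 0.2293]
ee_rot: [-1.389, 0.864, -0.87]
wrist_force: [-0.7, -0.4, -0.0]
opening: 0.049
```

Run:
```python
from line import *
print(line(),state()["wrist_force"],pose()[1],state()["opening"])
im,K,A,o=cam("wrist");c=cv2.resize(im[100:300,200:480],None,fx=2,fy=2,interpolation=2)
t=cam("top")[0][60:300,120:520]
cv2.imwrite("pics/end.png",np.vstack([c[:,:400],np.pad(t[40:220],((0,0),(0,0),(0,0)))])[:,:,::-1] if 0 else np.vstack([c,cv2.resize(t[:130],(560,182))])[:,:,::-1])
```

```text
[np.float64(-47.90658127208482), np.float64(-47.84446254071662), np.float64(-47.973538011695894)] [-0.14559195 -0.28154326 -0.17282994] [ 0.52457145 -0.06114231  0.22783298] 0.049024242507069084
```

View pics/end.png

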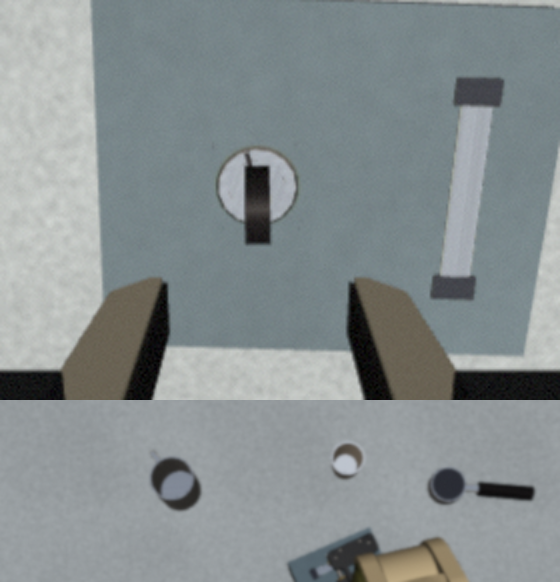

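The plug is still at −47.9° (the stop), and the key stands seated in the lock at (257,205). The jug, cup and portafilter are where they were. Handing in.

```bash
python3 -c "
from bench import job;print(job.job_done())"
```

```text
the job is handed in; nothing more can be done
None
```

The job is done and handed in at about 24 s of the 72 s allowed; no verdict was reported.

- **Tamper:** I lifted it off the lock and set it upright on the 150 mm mat, identified by size (the other two measure about 108 mm). I lowered it until it touched, at about 8 N, before opening the gripper. A picture afterwards showed it standing on the mat.
- **Key:** I took it out of the block and lowered it into the lock without resistance until the shoulder seated at 16 N. The tool height matched fully home. I did not press on it again after letting go.
- **Turn:** I turned it clockwise to the stop. On a further 3.4° of tool turn, the plug stayed put and the torque rose. After release, the line on the plug read −47.9° against about −47.5° expected at the stop, which is within measuring error.
- **Last checks:** The key is in the lock and the gripper is clear of it. The jug, cup and portafilter look unmoved.
- **Disagreements:** The top and wrist cameras differed by 2–3 mm on the lock's position, so I aligned the key to the slot within one wrist image. The key blade also had about 15–19° of play against the plug under load, so I judged the stop by the plug's line, not the tool's angle.

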